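Fill the test tube rack and hold it up level

TASK

Take the stoppered test tube from the small wooden block and stand it right down in the empty end hole of the test tube rack. Then take the full rack by its handle, lift it out of the tray until its underside is at least 11 cm above the bench, and finish while still holding it there in the air, steady and level, with all four tubes in it. Never tip the rack, and leave the bottles and the jar as they are.

Things in the scene. Friction and masses are not known exactly. Their poses are not given: they have to be found in the camera images.
- rack: light wooden test tube rack, loose in the white tray, 0.26 kg or so. 218 mm long (its x), 56 wide (y), body 62 high, stirrup handle over the middle. Four 20 mm holes in a row along x at -80, -40, 40 and 80 mm, through the top plate into recesses in the base: a tube's foot rests 6 mm above the underside. Tubes stand in the first three; the one at x = +80 is empty. Origin: centre of underside.
- rack_empty_hole (a point): centre of the mouth of the rack's empty end hole, on the upper face of the top plate, 62 mm above the rack's underside
- rack_handle (a point): middle of the rack handle's grip bar: 52 mm long (along the rack's x), 14 mm thick (rack y), 22 mm high, on two slim uprights; its top is 174 mm above the rack's underside, well over the tubes in the rack, whose tops stand 129 mm above the underside. Axes as the rack's.
- tray: shallow white ribbed plastic tray, fixed to the bench, 300 x 360 mm (its x, y), walls 4 mm thick and 45 mm high, floor 4 mm thick; holds the rack and two amber bottles. Origin at the centre of its underside.
- stand: wooden block, fixed, 56 x 56 x 40 mm, with one hole 20 mm wide and 30 mm deep in its top, in which the fourth tube stands loosely. Origin at the centre of its underside.
- tube_d: glass test tube 16 mm in diameter, about 30 g, with a dark rubber stopper 17 mm across; 123 mm tall in all: straight glass 8 to 106 mm above the foot, lip 18 mm across to 110 mm, stopper above. Origin at the centre of its foot, z up its axis. This is the fourth tube, standing in the wooden block, its foot 10 mm above the bench.
- tube_a: glass test tube 16 mm in diameter, about 30 g, with a dark rubber stopper 17 mm across; 123 mm tall in all: straight glass 8 to 106 mm above the foot, lip 18 mm across to 110 mm, stopper above. Origin at the centre of its foot, z up its axis. Stands in the rack's hole at x = -80 mm.
- tube_b: glass test tube 16 mm in diameter, about 30 g, with a dark rubber stopper 17 mm across; 123 mm tall in all: straight glass 8 to 106 mm above the foot, lip 18 mm across to 110 mm, stopper above. Origin at the centre of its foot, z up its axis. Stands in the rack's hole at x = -40 mm.
- tube_c: glass test tube 16 mm in diameter, about 30 g, with a dark rubber stopper 17 mm across; 123 mm tall in all: straight glass 8 to 106 mm above the foot, lip 18 mm across to 110 mm, stopper above. Origin at the centre of its foot, z up its axis. Stands in the rack's hole at x = +40 mm.
- bottle_1: small closed amber bottle, 44 mm across, 85 mm tall, standing in the tray beyond the rack; leave it alone. Origin at its underside.
- bottle_2: the other amber bottle, same size, also in the tray beyond the rack; leave it alone. Origin at its underside.
- jar: closed white jar, 60 mm across, 85 mm tall, on the bench near the wooden block; leave it alone. Origin at its underside.
Not all that is in view belongs to the job. Leave any red look-alike of the tube_a alone.

How it is judged:
By the outcome, as a careful person would: the job done as asked, in the order asked, and still so for the second after the job is handed in, while the arm keeps its last pose, push and grip.
It also fails if it takes over 54 s, if anything falls off the work surface, if the arm or the gripper's body presses on something with over 40 N, if the wrist force passes 120 N, or if a joint passes its speed limit or range.

ROBOT

A 7-joint arm with a two-finger parallel gripper is mounted at the origin on the work surface. World frame = base frame: x ahead of the robot, y to its left, z up, the work surface at z = 0. Lengths are in mm, angles in rad, forces in N, time in s.
With the tool pointing down it reaches from about 400 to 875 mm from the base axis. Payload 4.4 kg.
Tool frame: the origin (TCP) lies midway between the tips of the shut fingers; the grasp point (between the pads) lies 19 mm behind it; z points along the fingers, y is the line along which they close (so a half turn about z gives the same grasp; the last joint's range is limited). The gripper opens to 85 mm and grips with 20 to 120 N. Pads are 22 mm wide; open, the fingers measure 114 mm over their backs; the gripper's body (76 mm by 85 mm) begins 54 mm behind the grasp point. The pads swing forward as they close: fully open they stand 13 mm farther back than shut.
Start: joints at [-1.241, 0.628, 0.038, 1.517, -0.027, 0.996, -0.02], TCP at [250.583, 599.771, 231.313] pointing down, gripper open.
Joint ranges: [-3.06, 3.06], [-0.37, 2.12], [-1.25, 1.32], [0.18, 2.47], [-1.1, 4.24], [0.23, 1.98], [-2.94, 2.94]. Speed limits (rad/s): [2.57, 2.57, 3.14, 3.14, 3.14, 3.14, 3.14].

INTERFACE

Orientations are given as [roll, pitch, yaw] about the fixed x, y, z axes, in that order (R = Rz(yaw) Ry(pitch) Rx(roll)).
In Python, from cell import ctrl, get_image, get_calibration gives the robot as it stands.
- The arm moves only by the shell command python3 -m creep 'ROWS'. ROWS is JSON, a list of rows, each an object of numbers: "dx", "dy", "dz": the shift along the world's x, y, z normalised to -1 to 1, where 1 is 0.4 m; "rx", "ry", "rz": the turn, a rotation vector about the world's x, y, z normalised to -1 to 1, where 1 is 2 pi rad; "grip": the closure, from -1 (fully open) to 1 (shut). A call has exactly 5 rows; each row is the pose to reach, as a shift and turn from the pose commanded when the call began, turning the shorter way round; what a row does not reach only later rows make up. A row lasts 1/8 s, in which the tool goes at most 62.5 mm and 10.7 degrees, less where a joint would pass 70% of its speed; a pose out of reach is approached as far as the arm can. A call with a number of a shift or a turn outside -1 to 1 is refused whole. A call with a gripper value outside its range is refused whole. The fingers move at their own pace and stop on an object; the grip force is fixed at half the most. Time passes only in rows, so rows that repeat a pose let the fingers close, or fill a call up. It gives the time, the measured TCP pose, the force, the opening and the grip force at its end, in the units of the state.
- ctrl.read_state(): the state, without advancing time (a new reading comes with each control period).
- get_image(name): name is "scene" or "top" or "wrist"; returns the picture (384x512x3 uint8, red, green, blue); there is no depth.
- get_calibration(name): a dict with "mtx" (3x3 intrinsics, pixels), "world_from_camera" (4x4, takes a point from camera to world coordinates). Camera axes: x right, y down, z forward; pixel columns grow to the right and rows downward; lengths in mm; the calibration is good to about 2 mm. A picture is of the moment at which its call begins: read the wrist's pose just before it. get_calibration takes no time and is no camera call; for the wrist camera it gives the pose at the moment of the call.
- ctrl.finish_job(): hands the job in; it is judged then, once.
The state is a dict: "clock": time; "qpos": joint angles; "qd": joint speeds; "tau": joint torques, N m; "eef_pos": TCP position; "tool_rot": TCP orientation; "force": force on the tool from outside, world axes, zero at the start; "torque": the same for the moment, N m; "width": finger opening in mm; "gripper_force": force on a finger pad.
Only numpy, scipy, OpenCV 4.12 (cv2) and the standard library are available. Lean on these libraries where they do the work, as an engineer would, in place of code of your own. Each camera call takes 0.05 s, during which the arm holds its last target. There are 200 camera calls.

## Working session

There is one attempt and no reset: what is moved stays moved. The work goes in short steps, Python scripts to look and compute and a shell command to move; the robot and the scene stay as the last step left them, time stands still between calls to the robot, and variables do not carry over. Pictures are saved under pics/ and viewed, at most 10 in all, crops included, and the job is handed in when it is done.

```bash
mkdir -p pics; ls
python3 - <<'E'
from cell import ctrl,get_image,get_calibration
import cv2,numpy as np
s=ctrl.read_state();print(s['clock'],s['eef_pos'],s['tool_rot'],s['width'],s['force'])
for n in('scene','top','wrist'):
    c=get_calibration(n);im=get_image(n);cv2.imwrite(f'pics/{n}0.png',im[:,:,::-1]);print(n,np.round(c['mtx'],1).tolist(),np.round(c['world_from_camera'],3).tolist())
a=cv2.imread('pics/scene0.png');b=cv2.imread('pics/top0.png')
E
```

```text
pics
0.0 [250.31488531 599.1784998  230.38961635] [-3.13970118e+00 -3.70714855e-06  2.74578562e+00] 85.26402806861438 [-0.55341804 -0.07176557  0.07318559]
scene [[445.0, 0.0, 262.0], [0.0, 445.0, 199.0], [0.0, 0.0, 1.0]] [[0.139, 0.648, -0.749, 1273.805], [0.99, -0.098, 0.099, -86.983], [-0.009, -0.755, -0.655, 748.888], [0.0, 0.0, 0.0, 1.0]]
top [[398.4, 0.0, 256.3], [0.0, 398.4, 186.6], [0.0, 0.0, 1.0]] [[-0.026, -0.992, 0.124, 459.437], [-0.999, 0.022, -0.032, 9.576], [0.029, -0.125, -0.992, 1134.411], [0.0, 0.0, 0.0, 1.0]]
wrist [[324.2, 0.0, 260.6], [0.0, 324.2, 188.9], [0.0, 0.0, 1.0]] [[0.386, 0.875, 0.293, 174.706], [0.922, -0.366, -0.125, 631.406], [-0.002, 0.318, -0.948, 371.948], [0.0, 0.0, 0.0, 1.0]]
```

View pics/scene0.png

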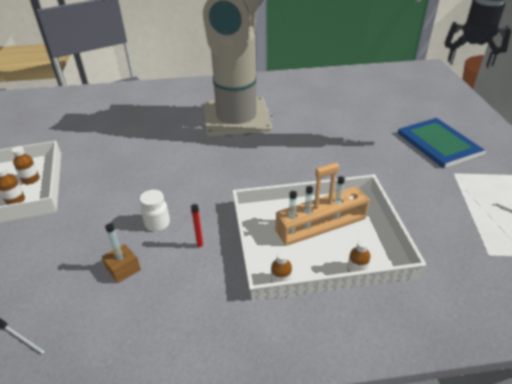

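View pics/top0.png

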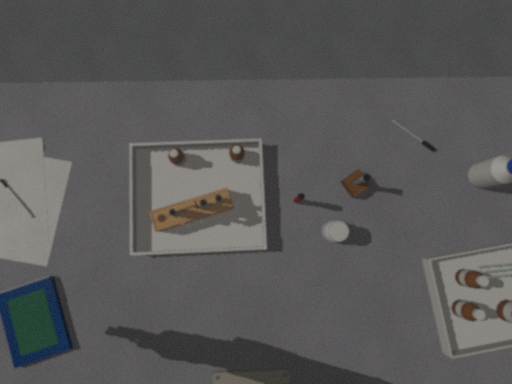

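The scene view shows tube_d in the wooden block at (115,245), with its stopper at (111,229). The things it could be confused with are the red look-alike at (197,226) and the rack tubes a–c at (293,205), (309,200) and (340,190). The pale tube in the block matches the description. In the top view the block is at (355,184), its stopper at (367,178), and the empty hole at (162,218). Next I'll check one close crop and take measurements.

```bash
cat > h.py <<'E'
import numpy as np,cv2
from cell import ctrl,get_image,get_calibration
def ray(c,p):
    M=np.array(c['world_from_camera']);d=M[:3,:3]@np.linalg.inv(c['mtx'])@[p[0],p[1],1.];return M[:3,3],d/np.linalg.norm(d)
def onz(c,p,z):
    o,d=ray(c,p);return o+d*(z-o[2])/d[2]
def tri(rs):
    A=sum(np.eye(3)-np.outer(d,d) for o,d in rs);b=sum((np.eye(3)-np.outer(d,d))@o for o,d in rs);X=np.linalg.solve(A,b)
    return X,[round(float(np.linalg.norm(np.cross(X-o,d))),1) for o,d in rs]
def proj(c,X):
    M=np.linalg.inv(np.array(c['world_from_camera']));q=np.array(c['mtx'])@(M[:3,:3]@np.asarray(X)+M[:3,3]);return q[:2]/q[2]
E
python3 - <<'E'
import cv2,numpy as np
from h import *
s=cv2.imread('pics/scene0.png');t=cv2.imread('pics/top0.png')
def crop(a,x,y,w,h,k=1):
    return cv2.resize(a[y:y+h,x:x+w],(400,300),interpolation=cv2.INTER_CUBIC)
m=np.vstack([np.hstack([crop(s,70,200,100,75),crop(t,320,150,100,75)]),np.hstack([crop(s,265,155,120,90),crop(t,140,165,100,75)])])
cv2.imwrite('pics/m1.png',m)
for n,a in(('scene',s),('top',t)):
    hsv=cv2.cvtColor(a,cv2.COLOR_BGR2HSV)
    w=cv2.inRange(hsv,(5,100,60),(20,255,255))
    _,_,st,ce=cv2.connectedComponentsWithStats(w)
    print(n,'wood',[(st[i].tolist(),ce[i].round(1).tolist()) for i in range(1,len(st)) if st[i,4]>40])
    k=cv2.inRange(hsv,(0,0,0),(180,255,62 if n=='scene' else 45))
    _,_,st,ce=cv2.connectedComponentsWithStats(k)
    print(n,'dark',[(st[i].tolist(),ce[i].round(1).tolist()) for i in range(1,len(st)) if 8<st[i,4]<120])
E
```

```text
scene wood [([0, 46, 49, 27, 677], [21.5, 57.7]), ([464, 56, 19, 31, 359], [471.8, 69.3]), ([14, 155, 19, 14, 201], [22.9, 161.6]), ([277, 164, 91, 80, 2641], [323.0, 211.7]), ([0, 175, 18, 15, 213], [7.6, 182.1]), ([22, 174, 17, 9, 78], [30.8, 179.1]), ([6, 194, 18, 9, 71], [15.7, 199.4]), ([103, 245, 37, 37, 726], [121.3, 264.1]), ([351, 249, 19, 15, 208], [359.8, 256.9]), ([272, 262, 19, 15, 214], [281.4, 269.0])]
scene dark [([32, 0, 6, 11, 40], [34.7, 4.1]), ([38, 18, 13, 39, 41], [43.8, 36.2]), ([76, 55, 6, 17, 25], [78.4, 61.8]), ([339, 178, 4, 5, 20], [340.5, 180.0]), ([307, 187, 5, 6, 27], [308.9, 189.6]), ([291, 192, 5, 6, 26], [292.8, 194.5]), ([192, 206, 5, 6, 28], [194.0, 208.3]), ([107, 224, 7, 8, 39], [109.6, 227.3]), ([0, 320, 6, 8, 35], [1.9, 323.8])]
top wood [([342, 170, 26, 27, 294], [353.4, 183.7]), ([150, 189, 82, 41, 1074], [187.2, 210.4]), ([465, 271, 14, 17, 153], [471.4, 278.7]), ([497, 301, 9, 17, 69], [500.4, 308.2]), ([462, 303, 15, 17, 161], [467.9, 310.4])]
top dark [([423, 142, 12, 9, 39], [428.3, 145.6]), ([364, 175, 6, 6, 28], [366.6, 177.3]), ([299, 194, 5, 5, 16], [301.1, 195.9])]
```

View pics/m1.png

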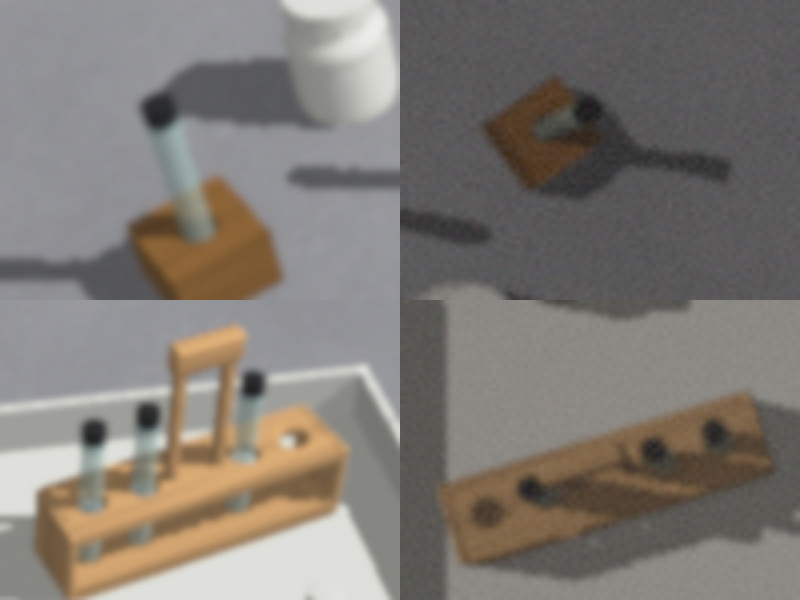

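The close crop confirms the choice: a pale glass tube with a dark stopper, standing in the dark wooden block. The rack's three stoppers show in the top view at about (218.5,198.5), (203.8,202.8) and (172.8,212), with the empty hole at (162,218). In the scene view the hole is at (353.2,196.4).

Run:
```python
from h import *
cs,ct=get_calibration('scene'),get_calibration('top')
P={'a':((292.8,194.5),(218.5,198.5)),'b':((308.9,189.6),(203.75,202.75)),'c':((340.5,180),(172.75,212)),'hole':((353.2,196.4),(162,218)),'d':((109.6,227.3),(366.6,177.3))}
X={}
for k,(p,q) in P.items():
    x,e=tri([ray(cs,p),ray(ct,q)]);X[k]=x;z=66 if k=='hole' else 127
    print(k,x.round(1),e,'scene@z',onz(cs,p,z).round(1),'top@z',onz(ct,q,z).round(1))
v=X['c']-X['a'];print('len ac',np.linalg.norm(v[:2]),'yaw',np.degrees(np.arctan2(v[1],v[0])))
print('bc mean',(X['b']+X['c'])/2,'hole pred',X['c']+(X['c']-X['b'])/2)
# block edges top
t=cv2.imread('pics/top0.png');s=cv2.imread('pics/scene0.png')
w=cv2.inRange(cv2.cvtColor(t,cv2.COLOR_BGR2HSV),(5,100,60),(20,255,255))[165:200,335:375]
c=max(cv2.findContours(w,0,2)[0],key=cv2.contourArea)+[335,165];r=cv2.minAreaRect(c);print(r,[onz(ct,p,40).round(0).tolist() for p in cv2.boxPoints(r)], onz(ct,r[0],40))
print('jar',onz(ct,(333,231),85), onz(cs,(152,196),85))
print('red',onz(ct,(301,196),120),onz(cs,(194,208),120))
```

```text
a [557.7  74.2 126.5] [0.4, 0.4] scene@z [558.3  74.5 127. ] top@z [557.6  73.8 127. ]
b [547.7 111.7 127.4] [0.6, 0.6] scene@z [547.3 112.4 127. ] top@z [547.7 111.1 127. ]
c [526.2 188.9 128. ] [0.1, 0.1] scene@z [525.  189.5 127. ] top@z [526.2 189.  127. ]
hole [515.2 229.1  65.2] [0.6, 0.6] scene@z [516.1 229.4  66. ] top@z [515.  228.3  66. ]
d [ 603.4 -306.7  127.5] [0.9, 0.9] scene@z [ 603.1 -305.9  127. ] top@z [ 603.5 -307.8  127. ]
len ac 118.95921552121754 yaw 105.37385323080947
bc mean [536.94275965 150.30988995 127.6723647 ] hole pred [515.3586769  227.58463535 128.25619873]
((355.2769775390625, 183.08782958984375), (19.297107696533203, 21.505813598632812), 54.46232223510742) [[606.0, -262.0, 40.0], [640.0, -314.0, 40.0], [595.0, -342.0, 40.0], [561.0, -291.0, 40.0]] [ 600.31907295 -302.32336291   40.        ]
jar [ 468.65862883 -223.06185583   85.        ] [ 466.92280245 -235.83812209   85.        ]
red [ 559.73515607 -137.17201579  120.        ] [ 562.41627776 -138.15130236  120.        ]
```

Both views agree to within about 1 mm, and the heights and spacings match the description. tube_d is at (603,−307), the hole at (515,228.5) and the handle at (537,150.3), with the rack's x axis at 105.4°. If I close the fingers along 15.4°, one yaw serves all three jobs, which means turning −52°. Moving now.

```bash
python3 -m creep '[{"dx":0.075,"dy":-0.135,"dz":0.03,"rz":-0.029,"grip":-1},{"dx":0.15,"dy":-0.27,"dz":0.06,"rz":-0.058,"grip":-1},{"dx":0.225,"dy":-0.405,"dz":0.06,"rz":-0.087,"grip":-1},{"dx":0.3,"dy":-0.54,"dz":0.06,"rz":-0.116,"grip":-1},{"dx":0.375,"dy":-0.675,"dz":0.06,"rz":-0.144,"grip":-1}]'
```

```text
$[0]: bad value
```

```bash
python3 -m creep '[{"dx":0.075,"dy":-0.135,"dz":0.03,"rx":0,"ry":0,"rz":-0.029,"grip":-1},{"dx":0.15,"dy":-0.27,"dz":0.06,"rx":0,"ry":0,"rz":-0.058,"grip":-1},{"dx":0.225,"dy":-0.405,"dz":0.06,"rx":0,"ry":0,"rz":-0.087,"grip":-1},{"dx":0.3,"dy":-0.54,"dz":0.06,"rx":0,"ry":0,"rz":-0.116,"grip":-1},{"dx":0.375,"dy":-0.675,"dz":0.06,"rx":0,"ry":0,"rz":-0.144,"grip":-1}]'
```

```text
clock: 0.78
eef_pos: [401.3, 328.0, 255.4]
tool_rot: [3.141, -0.0, 1.835]
force: [0.7, 0.3, 0.3]
width: 85.1
gripper_force: 0.0
```

```bash
python3 -m creep '[{"dx":0.05,"dy":-0.148,"dz":0,"rx":0,"ry":0,"rz":0,"grip":-1},{"dx":0.1,"dy":-0.296,"dz":0,"rx":0,"ry":0,"rz":0,"grip":-1},{"dx":0.15,"dy":-0.444,"dz":0,"rx":0,"ry":0,"rz":0,"grip":-1},{"dx":0.2,"dy":-0.592,"dz":0,"rx":0,"ry":0,"rz":0,"grip":-1},{"dx":0.25,"dy":-0.74,"dz":0,"rx":0,"ry":0,"rz":0,"grip":-1}]' && python3 -m creep '[{"dx":0.05,"dy":-0.148,"dz":0,"rx":0,"ry":0,"rz":0,"grip":-1},{"dx":0.1,"dy":-0.296,"dz":0,"rx":0,"ry":0,"rz":0,"grip":-1},{"dx":0.15,"dy":-0.444,"dz":0,"rx":0,"ry":0,"rz":0,"grip":-1},{"dx":0.2,"dy":-0.592,"dz":0,"rx":0,"ry":0,"rz":0,"grip":-1},{"dx":0.22,"dy":-0.68,"dz":0,"rx":0,"ry":0,"rz":0,"grip":-1}]'
```

```text
clock: 1.4
eef_pos: [500.9, 32.0, 255.3]
tool_rot: [3.141, -0.0, 1.841]
force: [0.9, 0.4, -0.2]
width: 85.5
gripper_force: 0.0
clock: 2.02
eef_pos: [588.6, -242.2, 254.9]
tool_rot: [-3.141, 0.001, 1.838]
force: [0.8, -0.8, 0.6]
width: 85.3
gripper_force: 0.0
```

```bash
python3 -m creep '[{"dx":0.018,"dy":-0.08,"dz":0,"rx":0,"ry":0,"rz":0,"grip":-1},{"dx":0.037,"dy":-0.162,"dz":-0.04,"rx":0,"ry":0,"rz":0,"grip":-1},{"dx":0.037,"dy":-0.162,"dz":-0.1,"rx":0,"ry":0,"rz":0,"grip":-1},{"dx":0.037,"dy":-0.162,"dz":-0.15,"rx":0,"ry":0,"rz":0,"grip":-1},{"dx":0.037,"dy":-0.162,"dz":-0.15,"rx":0,"ry":0,"rz":0,"grip":-1}]'
python3 - <<'E'
from h import *
c=get_calibration('wrist');s=ctrl.read_state();im=get_image('wrist')[:,:,::-1].copy();print(s['eef_pos'],c['world_from_camera'])
for X in([603.4,-306.7,133],[603.4,-306.7,40]):
    p=proj(c,X);print(p);cv2.circle(im,tuple(int(v) for v in p.round()),4,(0,255,0),1)
cv2.imwrite('pics/w1.png',im)
E
```

```text
clock: 2.65
eef_pos: [602.2, -302.2, 193.2]
tool_rot: [-3.138, -0.003, 1.841]
force: [-0.8, 0.2, -0.2]
width: 85.6
gripper_force: 0.0
[ 602.15514038 -302.18423816  193.22628812] [[ 9.63974192e-01  2.53412428e-01  8.08449015e-02  5.80585346e+02]
 [ 2.65976094e-01 -9.14605882e-01 -3.04553439e-01 -2.23298034e+02]
 [-3.23640412e-03  3.15084467e-01 -9.49058114e-01  3.34951333e+02]
 [ 0.00000000e+00  0.00000000e+00  0.00000000e+00  1.00000000e+00]]
[261.2665965  216.17924603]
[261.38708321 177.40446378]
```

View pics/w1.png

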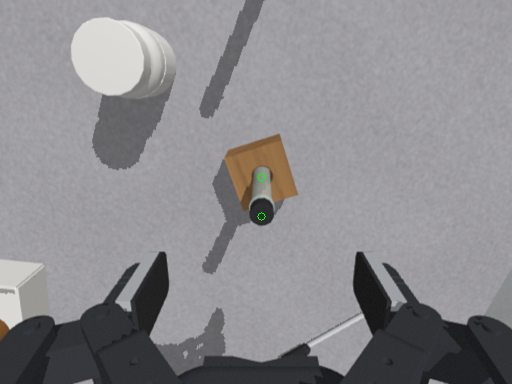

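The wrist view shows the stopper centred at about (261.5,211), and the predicted point at (261,216). So the tube's y is about −304.5, and it lines up between the fingers. I'll descend and close.

```bash
python3 -m creep '[{"dx":0,"dy":-0.004,"dz":-0.06,"rx":0,"ry":0,"rz":0,"grip":-1},{"dx":0,"dy":-0.004,"dz":-0.13,"rx":0,"ry":0,"rz":0,"grip":-1},{"dx":0,"dy":-0.004,"dz":-0.2,"rx":0,"ry":0,"rz":0,"grip":-1},{"dx":0,"dy":-0.004,"dz":-0.26,"rx":0,"ry":0,"rz":0,"grip":-1},{"dx":0,"dy":-0.004,"dz":-0.288,"rx":0,"ry":0,"rz":0,"grip":-1}]' && python3 -m creep '[{"dx":0,"dy":0,"dz":0,"rx":0,"ry":0,"rz":0,"grip":-0.5},{"dx":0,"dy":0,"dz":0,"rx":0,"ry":0,"rz":0,"grip":0},{"dx":0,"dy":0,"dz":0,"rx":0,"ry":0,"rz":0,"grip":0.5},{"dx":0,"dy":0,"dz":0,"rx":0,"ry":0,"rz":0,"grip":1},{"dx":0,"dy":0,"dz":0,"rx":0,"ry":0,"rz":0,"grip":1}]' && python3 -m creep '[{"dx":0,"dy":0,"dz":0,"rx":0,"ry":0,"rz":0,"grip":1},{"dx":0,"dy":0,"dz":0,"rx":0,"ry":0,"rz":0,"grip":1},{"dx":0,"dy":0,"dz":0,"rx":0,"ry":0,"rz":0,"grip":1},{"dx":0,"dy":0,"dz":0,"rx":0,"ry":0,"rz":0,"grip":1},{"dx":0,"dy":0,"dz":0,"rx":0,"ry":0,"rz":0,"grip":1}]'
```

```text
clock: 3.32
eef_pos: [603.5, -304.5, 79.9]
tool_rot: [-3.142, -0.0, 1.841]
force: [-0.2, -0.3, 0.5]
width: 84.8
gripper_force: 0.0
clock: 3.95
eef_pos: [603.8, -305.0, 81.0]
tool_rot: [3.141, 0.001, 1.841]
force: [-0.3, -0.1, 4.3]
width: 14.5
gripper_force: 58.4
clock: 4.58
eef_pos: [603.8, -305.0, 81.0]
tool_rot: [3.141, 0.001, 1.841]
force: [-1.9, 0.2, 5.0]
width: 15.2
gripper_force: 58.5
```

```bash
python3 -m creep '[{"dx":0,"dy":0,"dz":0.04,"rx":0,"ry":0,"rz":0,"grip":1},{"dx":0,"dy":0,"dz":0.12,"rx":0,"ry":0,"rz":0,"grip":1},{"dx":0,"dy":0,"dz":0.22,"rx":0,"ry":0,"rz":0,"grip":1},{"dx":0,"dy":0,"dz":0.33,"rx":0,"ry":0,"rz":0,"grip":1},{"dx":0,"dy":0,"dz":0.42,"rx":0,"ry":0,"rz":0,"grip":1}]' && python3 -m creep '[{"dx":0,"dy":0,"dz":0.06,"rx":0,"ry":0,"rz":0,"grip":1},{"dx":0,"dy":0,"dz":0.09,"rx":0,"ry":0,"rz":0,"grip":1},{"dx":0,"dy":0,"dz":0.09,"rx":0,"ry":0,"rz":0,"grip":1},{"dx":0,"dy":0,"dz":0.09,"rx":0,"ry":0,"rz":0,"grip":1},{"dx":0,"dy":0,"dz":0.09,"rx":0,"ry":0,"rz":0,"grip":1}]'
python3 - <<'E'
from h import *
im=[]
for n in('wrist','scene','top'):
    c=get_calibration(n);s=ctrl.read_state();g=get_image(n)[:,:,::-1].copy();cv2.imwrite(f'pics/l_{n}.png',g)
    X=[603.5,-305,300];p=proj(c,X).astype(int);print(n,p)
    x,y=max(p[0]-50,0),max(p[1]-38,0)
    im.append(g if n=='wrist' else cv2.resize(g[y:y+76,x:x+100],(400,304),interpolation=2))
    print(x,y)
cv2.imwrite('pics/l.png',np.vstack([np.hstack([cv2.resize(im[0],(400,300)),cv2.resize(im[0][150:384,130:390],(400,300))]),np.hstack(im[1:])[:300]]));print(s['eef_pos'],s['width'],s['force'])
E
```

```text
clock: 5.2
eef_pos: [603.6, -304.8, 250.8]
tool_rot: [3.14, 0.001, 1.841]
force: [0.5, -0.7, -0.8]
width: 14.6
gripper_force: 58.6
clock: 5.82
eef_pos: [602.9, -304.3, 282.8]
tool_rot: [-3.14, -0.002, 1.841]
force: [-0.7, -0.3, -0.1]
width: 14.5
gripper_force: 58.5
wrist [262 277]
212 239
scene [ 86 156]
36 118
top [389 165]
339 127
[ 603.05756925 -304.43411119  283.18476668] 14.571435415715117 [0.21869302 0.34031583 0.04175514]
```

View pics/l.png

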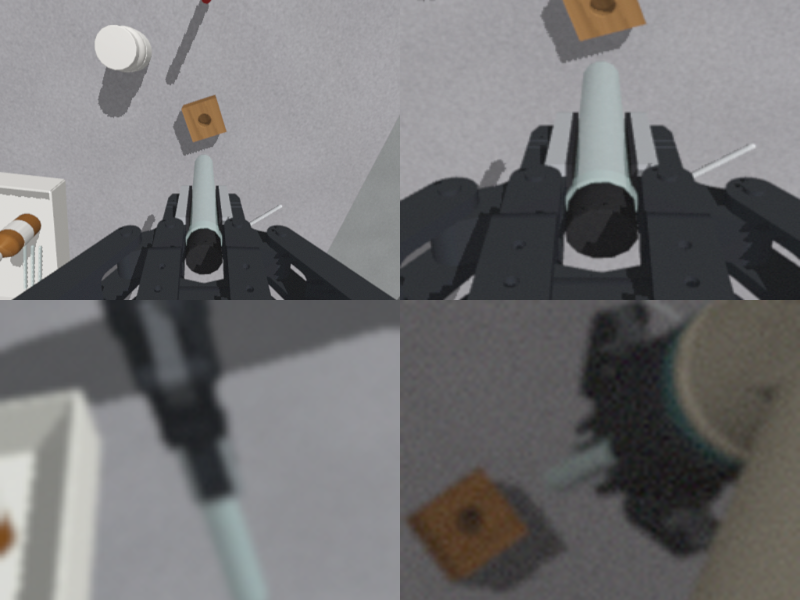

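Run:
```python
from h import *
c=get_calibration('wrist');g=cv2.imread('pics/l_wrist.png')
col=g[150:380,256:265].mean(1).astype(int)
for v in list(range(40,60,1))+list(range(120,214,4)): print(v+150,col[v].tolist(),end=';')
print()
u=np.array([np.sin(np.radians(15.4)),-np.cos(np.radians(15.4))])  # = -rack x (near side/away)
for off in(-3,-1.5,0,1.5,3):
    b=np.array([603,-304.4])+off*u
    # silhouette min v of sphere centre z 220.7 r8, and stopper top rim z 335.7 r8.5
    th=np.linspace(0,2*np.pi,90);ph=np.linspace(-np.pi/2,np.pi/2,45)
    S=[(b[0]+8*np.cos(t)*np.cos(p),b[1]+8*np.sin(t)*np.cos(p),220.7+8*np.sin(p)) for t in th for p in ph]
    v=[proj(c,x)[1] for x in S]
    r=[proj(c,(b[0]+8.5*np.cos(t),b[1]+8.5*np.sin(t),335.7))[1] for t in th]
    print(off,round(min(v),1),round(min(r),1),round(max(r),1))
```

```text
190 [117, 114, 115];191 [133, 130, 131];192 [149, 145, 146];193 [155, 151, 152];194 [156, 152, 154];195 [158, 154, 156];196 [161, 157, 159];197 [160, 157, 156];198 [167, 165, 159];199 [173, 172, 162];200 [173, 172, 162];201 [174, 173, 163];202 [174, 173, 163];203 [174, 173, 163];204 [174, 173, 163];205 [174, 173, 163];206 [174, 173, 163];207 [175, 174, 164];208 [175, 174, 165];209 [175, 175, 165];270 [178, 177, 167];274 [178, 177, 167];278 [178, 177, 167];282 [180, 180, 168];286 [183, 183, 169];290 [190, 191, 175];294 [38, 37, 38];298 [41, 40, 40];302 [41, 40, 41];306 [42, 40, 40];310 [42, 41, 40];314 [49, 47, 47];318 [48, 46, 46];322 [47, 45, 46];326 [44, 43, 43];330 [40, 38, 39];334 [36, 34, 35];338 [34, 32, 32];342 [29, 29, 28];346 [30, 29, 29];350 [47, 46, 46];354 [165, 162, 163];358 [164, 161, 162];362 [76, 73, 71];
-3 192.0 305.6 346.5
-1.5 194.1 309.4 349.9
0 196.1 313.1 353.3
1.5 198.2 316.8 356.7
3 200.3 320.5 360.0
```

The tube is gripped and vertical, with its foot within about 1 mm of the tool axis. I'll carry it over the hole.

```bash
python3 -m creep '[{"dx":-0.01,"dy":0.06,"dz":0.02,"rx":0,"ry":0,"rz":0,"grip":1},{"dx":-0.03,"dy":0.18,"dz":0.02,"rx":0,"ry":0,"rz":0,"grip":1},{"dx":-0.055,"dy":0.33,"dz":0.02,"rx":0,"ry":0,"rz":0,"grip":1},{"dx":-0.08,"dy":0.48,"dz":0.02,"rx":0,"ry":0,"rz":0,"grip":1},{"dx":-0.105,"dy":0.63,"dz":0.02,"rx":0,"ry":0,"rz":0,"grip":1}]' && python3 -m creep '[{"dx":-0.025,"dy":0.15,"dz":0,"rx":0,"ry":0,"rz":0,"grip":1},{"dx":-0.05,"dy":0.3,"dz":0,"rx":0,"ry":0,"rz":0,"grip":1},{"dx":-0.075,"dy":0.45,"dz":0,"rx":0,"ry":0,"rz":0,"grip":1},{"dx":-0.1,"dy":0.58,"dz":0,"rx":0,"ry":0,"rz":0,"grip":1},{"dx":-0.11,"dy":0.66,"dz":0,"rx":0,"ry":0,"rz":0,"grip":1}]' && python3 -m creep '[{"dx":-0.005,"dy":0.041,"dz":0,"rx":0,"ry":0,"rz":0,"grip":1},{"dx":-0.005,"dy":0.041,"dz":-0.05,"rx":0,"ry":0,"rz":0,"grip":1},{"dx":-0.005,"dy":0.041,"dz":-0.1,"rx":0,"ry":0,"rz":0,"grip":1},{"dx":-0.005,"dy":0.041,"dz":-0.13,"rx":0,"ry":0,"rz":0,"grip":1},{"dx":-0.005,"dy":0.041,"dz":-0.13,"rx":0,"ry":0,"rz":0,"grip":1}]'
python3 - <<'E'
from h import *
c=get_calibration('wrist');s=ctrl.read_state();g=get_image('wrist')[:,:,::-1].copy();cv2.imwrite('pics/o_w.png',g);print(s['eef_pos'],s['tool_rot'],s['force'],c['world_from_camera'].round(1).tolist())
h=proj(c,(515.2,228.5,66));print('hole',h)
im=[cv2.resize(g,(400,300)),cv2.resize(g[100:220,180:340],(400,300),interpolation=2)]
for n in('scene','top'):
    cc=get_calibration(n);q=get_image(n)[:,:,::-1].copy();cv2.imwrite(f'pics/o_{n}.png',q);p=proj(cc,(515.2,228.5,90)).astype(int);x,y=p[0]-50,p[1]-38;print(n,x,y,proj(cc,(515.2,228.5,66)))
    im.append(cv2.resize(q[y:y+75,x:x+100],(400,300),interpolation=2))
cv2.imwrite('pics/o.png',np.vstack([np.hstack(im[:2]),np.hstack(im[2:])]))
E
```

```text
clock: 6.6
eef_pos: [561.0, -50.7, 292.1]
tool_rot: [3.141, -0.0, 1.841]
force: [0.9, 0.7, -0.4]
width: 14.6
gripper_force: 58.5
clock: 7.22
eef_pos: [516.2, 214.9, 291.9]
tool_rot: [-3.141, -0.001, 1.845]
force: [0.4, -0.7, -0.0]
width: 14.6
gripper_force: 58.5
clock: 7.85
eef_pos: [515.2, 226.8, 239.5]
tool_rot: [-3.14, 0.001, 1.84]
force: [0.3, -0.4, 0.2]
width: 14.5
gripper_force: 58.5
[515.23032658 226.78337086 239.47890672] [-3.14000283e+00  6.85974723e-04  1.83967832e+00] [ 0.28668387 -0.35809268  0.21768949] [[1.0, 0.3, 0.1, 493.4], [0.3, -0.9, -0.3, 306.2], [-0.0, 0.3, -0.9, 380.9], [0.0, 0.0, 0.0, 1.0]]
hole [261.5456079  164.98885981]
scene 304 150 [352.73289014 196.20247932]
top 110 179 [161.91182126 217.9137421 ]
```

View pics/o.png

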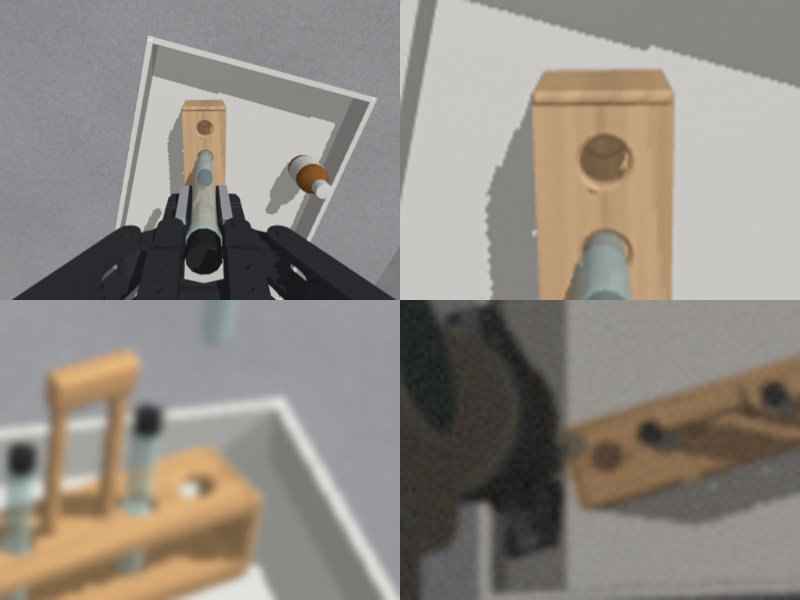

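The wrist view puts the hole at (262.4,164), against a predicted (261.5,165), and the tube is in line with it laterally. I'll shift about 1.6 mm in +y, lower the foot to just above the plate, and look again.

```bash
python3 -m creep '[{"dx":0,"dy":0.0045,"dz":-0.05,"rx":0,"ry":0,"rz":0,"grip":1},{"dx":0,"dy":0.0045,"dz":-0.12,"rx":0,"ry":0,"rz":0,"grip":1},{"dx":0,"dy":0.0045,"dz":-0.19,"rx":0,"ry":0,"rz":0,"grip":1},{"dx":0,"dy":0.0045,"dz":-0.235,"rx":0,"ry":0,"rz":0,"grip":1},{"dx":0,"dy":0.0045,"dz":-0.235,"rx":0,"ry":0,"rz":0,"grip":1}]'
python3 - <<'E'
from h import *
c=get_calibration('wrist');s=ctrl.read_state();g=get_image('wrist')[:,:,::-1].copy();cv2.imwrite('pics/p_w.png',g);print(s['eef_pos'],s['tool_rot'],s['force'])
h=proj(c,(515.2,228.7,66));print('hole',h)
im=[cv2.resize(g,(400,300)),cv2.resize(g[140:260,180:340],(400,300),interpolation=2)]
for n in('scene','top'):
    cc=get_calibration(n);q=get_image(n)[:,:,::-1].copy();cv2.imwrite(f'pics/p_{n}.png',q);p=proj(cc,(515.2,228.5,90)).astype(int);x,y=p[0]-50,p[1]-38;print(n,x,y,proj(cc,(515.2,228.5,66)))
    im.append(cv2.resize(q[y:y+75,x:x+100],(400,300),interpolation=2))
cv2.imwrite('pics/p.png',np.vstack([np.hstack(im[:2]),np.hstack(im[2:])]))
E
```

```text
clock: 8.62
eef_pos: [515.0, 229.4, 145.6]
tool_rot: [-3.14, 0.0, 1.841]
force: [-0.0, 0.2, -0.2]
width: 14.8
gripper_force: 58.5
[515.00919503 229.3751278  145.61998609] [-3.14005568e+00  2.50261895e-04  1.84096162e+00] [-0.0369121   0.18330645 -0.16030194]
hole [261.12433624 200.25470007]
scene 304 150 [352.73289014 196.20247932]
top 110 179 [161.91182126 217.9137421 ]
```

View pics/p.png

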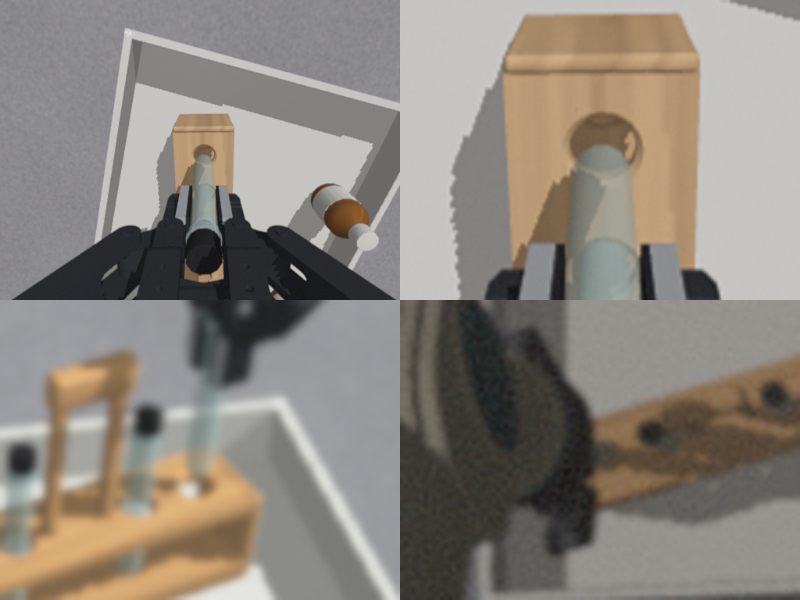

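The foot sits about 1 mm short of the hole centre, so I'll nudge it by (+0.6,+1.4) mm and insert it gently while watching the force.

```bash
python3 -m creep '[{"dx":0.0015,"dy":0.0035,"dz":0,"rx":0,"ry":0,"rz":0,"grip":1},{"dx":0.0015,"dy":0.0035,"dz":-0.015,"rx":0,"ry":0,"rz":0,"grip":1},{"dx":0.0015,"dy":0.0035,"dz":-0.03,"rx":0,"ry":0,"rz":0,"grip":1},{"dx":0.0015,"dy":0.0035,"dz":-0.045,"rx":0,"ry":0,"rz":0,"grip":1},{"dx":0.0015,"dy":0.0035,"dz":-0.05,"rx":0,"ry":0,"rz":0,"grip":1}]'
```

```text
clock: 9.4
eef_pos: [515.6, 230.8, 125.4]
tool_rot: [-3.14, 0.0, 1.841]
force: [0.7, -0.5, 0.1]
width: 14.6
gripper_force: 58.5
```

```bash
python3 -m creep '[{"dx":0,"dy":0,"dz":-0.02,"rx":0,"ry":0,"rz":0,"grip":1},{"dx":0,"dy":0,"dz":-0.04,"rx":0,"ry":0,"rz":0,"grip":1},{"dx":0,"dy":0,"dz":-0.06,"rx":0,"ry":0,"rz":0,"grip":1},{"dx":0,"dy":0,"dz":-0.08,"rx":0,"ry":0,"rz":0,"grip":1},{"dx":0,"dy":0,"dz":-0.09,"rx":0,"ry":0,"rz":0,"grip":1}]'
```

```text
clock: 10.02
eef_pos: [515.7, 230.8, 89.4]
tool_rot: [-3.141, 0.0, 1.841]
force: [0.3, -0.1, -0.5]
width: 14.9
gripper_force: 58.5
```

```bash
python3 -m creep '[{"dx":0,"dy":0,"dz":-0.006,"rx":0,"ry":0,"rz":0,"grip":1},{"dx":0,"dy":0,"dz":-0.01,"rx":0,"ry":0,"rz":0,"grip":1},{"dx":0,"dy":0,"dz":-0.015,"rx":0,"ry":0,"rz":0,"grip":1},{"dx":0,"dy":0,"dz":-0.02,"rx":0,"ry":0,"rz":0,"grip":1},{"dx":0,"dy":0,"dz":-0.02,"rx":0,"ry":0,"rz":0,"grip":1}]'
```

```text
clock: 10.65
eef_pos: [515.9, 231.0, 82.0]
tool_rot: [-3.141, -0.0, 1.841]
force: [0.4, 0.2, 0.4]
width: 14.9
gripper_force: 58.5
```

```bash
python3 -m creep '[{"dx":0,"dy":0,"dz":-0.003,"rx":0,"ry":0,"rz":0,"grip":1},{"dx":0,"dy":0,"dz":-0.003,"rx":0,"ry":0,"rz":0,"grip":0.5},{"dx":0,"dy":0,"dz":-0.003,"rx":0,"ry":0,"rz":0,"grip":0.2},{"dx":0,"dy":0,"dz":-0.003,"rx":0,"ry":0,"rz":0,"grip":0},{"dx":0,"dy":0,"dz":-0.003,"rx":0,"ry":0,"rz":0,"grip":-0.2}]' && python3 -m creep '[{"dx":0,"dy":0,"dz":0.03,"rx":0,"ry":0,"rz":0,"grip":-0.2},{"dx":0,"dy":0,"dz":0.1,"rx":0,"ry":0,"rz":0,"grip":-0.2},{"dx":0,"dy":0,"dz":0.22,"rx":0,"ry":0,"rz":0,"grip":-0.4},{"dx":0,"dy":0,"dz":0.34,"rx":0,"ry":0,"rz":0,"grip":-0.4},{"dx":0,"dy":0,"dz":0.4,"rx":0,"ry":0,"rz":0,"grip":-0.4}]'
python3 - <<'E'
from h import *
c=get_calibration('wrist');s=ctrl.read_state();g=get_image('wrist')[:,:,::-1].copy();cv2.imwrite('pics/q_w.png',g);print(s['eef_pos'],s['width'])
im=[cv2.resize(g,(400,300))]
for n in('scene','top'):
    cc=get_calibration(n);q=get_image(n)[:,:,::-1].copy();cv2.imwrite(f'pics/q_{n}.png',q);x,y=(265,155) if n=='scene' else (140,165)
    im.append(cv2.resize(q[y:y+(90 if n=='scene' else 75),x:x+(120 if n=='scene' else 100)],(400,300),interpolation=2))
cv2.imwrite('pics/q.png',np.vstack([np.hstack(im[:2]),np.hstack([im[2],im[2]*0])]))
E
```

```text
clock: 11.28
eef_pos: [516.0, 231.0, 81.0]
tool_rot: [3.141, -0.0, 1.841]
force: [0.0, -0.1, -0.2]
width: 51.3
gripper_force: 0.0
clock: 11.9
eef_pos: [517.2, 231.2, 244.7]
tool_rot: [3.137, -0.001, 1.841]
force: [1.2, -0.4, -0.5]
width: 60.0
gripper_force: 0.0
[517.17241724 231.23453083 244.65906103] 59.999979366698646
```

View pics/q.png

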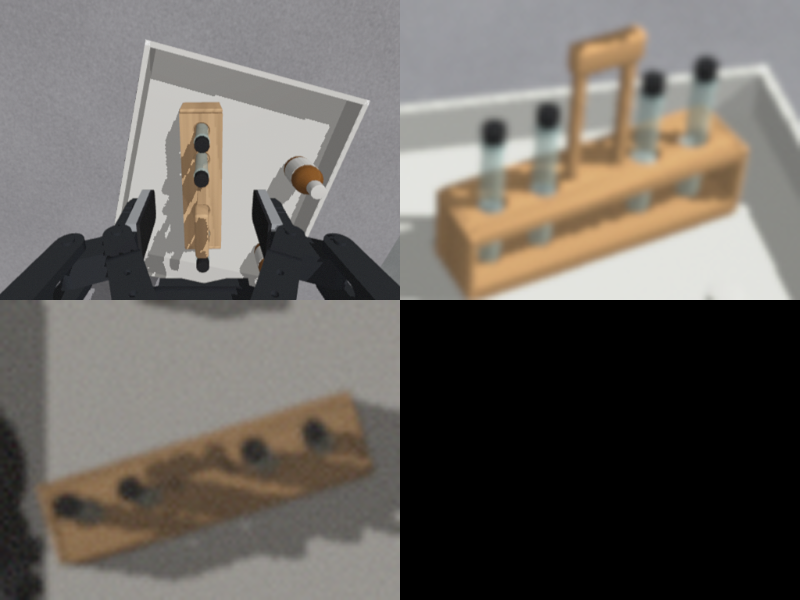

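tube_d now stands in the end hole, and the four stoppers line up. I'll check its height by triangulation and locate the handle bar.

Run:
```python
from h import *
cs,ct,cw=[get_calibration(n) for n in('scene','top','wrist')]
for n,p,q in(('a',(292.8,194.5),(218.6,198.5)),('b',(308.9,189.6),(203.7,202.7)),('c',(340.5,180),(172.6,212.2)),('d',(356.5,176),(157,216.4))):
    x,e=tri([ray(cs,p),ray(ct,q)]);print(n,x.round(1),e)
q=cv2.imread('pics/q_scene.png');k=cv2.inRange(cv2.cvtColor(q,cv2.COLOR_BGR2HSV),(0,0,0),(180,255,62))[165:215,280:380]
_,_,st,ce=cv2.connectedComponentsWithStats(k);print([(st[i].tolist(),(ce[i]+[280,165]).round(1).tolist()) for i in range(1,len(st)) if st[i,4]>8])
print('bar scene@167',onz(cs,(327.4,169.4),167))
print('bar proj wrist',[proj(cw,(537+t*-.266,150.3+t*.964,178)).round(1) for t in(-26,0,26)],'stop c',proj(cw,(526,189,133)),'stop d',proj(cw,(515.5,229,133)))
g=cv2.imread('pics/q_w.png')
for u in range(238,284,2): print(u,g[300,u].tolist(),g[285,u].tolist(),end=' ')
```

```text
a [557.7  74.1 126.5] [0.6, 0.6]
b [547.8 111.7 127.5] [0.5, 0.5]
c [525.7 189.3 127.6] [0.0, 0.0]
d [516.2 228.7 126.9] [0.4, 0.4]
[([74, 8, 5, 6, 24], [356.1, 175.7]), ([59, 13, 4, 5, 20], [340.5, 180.0]), ([27, 22, 5, 6, 27], [308.9, 189.6]), ([11, 27, 5, 6, 25], [292.8, 194.6])]
bar scene@167 [533.3251535  153.77745102 167.        ]
bar proj wrist [array([258.1, 335.9]), array([258.1, 308.6]), array([258. , 279.4])] stop c [257.79659922 234.55315611] stop d [258.29585052 188.81654342]
238 [80, 107, 133] [79, 105, 130] 240 [77, 104, 128] [77, 103, 128] 242 [76, 102, 127] [77, 102, 127] 244 [76, 101, 127] [75, 102, 126] 246 [76, 102, 127] [74, 100, 125] 248 [80, 106, 132] [70, 94, 117] 250 [72, 95, 119] [69, 94, 118] 252 [71, 96, 120] [70, 96, 121] 254 [71, 96, 120] [71, 96, 119] 256 [72, 97, 121] [74, 97, 122] 258 [74, 98, 122] [73, 97, 122] 260 [76, 102, 126] [76, 101, 125] 262 [78, 103, 128] [75, 101, 126] 264 [74, 99, 124] [85, 114, 140] 266 [106, 139, 169] [110, 146, 177] 268 [109, 134, 154] [123, 160, 191] 270 [117, 154, 185] [121, 159, 190] 272 [119, 154, 186] [114, 151, 181] 274 [114, 150, 181] [112, 147, 178] 276 [113, 150, 180] [117, 153, 184] 278 [114, 150, 181] [115, 151, 183] 280 [120, 156, 188] [120, 157, 189] 282 [126, 160, 189] [123, 159, 190]
```

Run:
```python
import cv2
g=cv2.imread('pics/q_w.png');cv2.imwrite('pics/q2.png',cv2.resize(g[120:384,180:340],(480,594*264//198 if 0 else 600),interpolation=2))
```

```text
(no output)
```

View pics/q2.png

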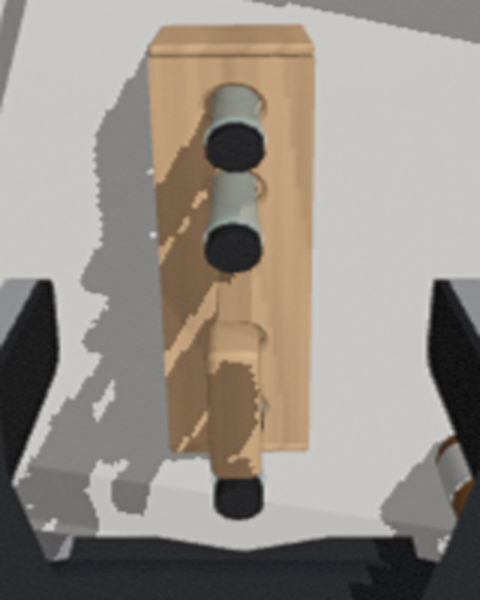

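The four stoppers sit at 126.5–127.6 mm, with d at 126.9, so tube_d is fully seated. The bar's top face is at u≈258 and v≈279–329, which matches the prediction. I'll move to the handle at (536.7,151) and descend to a TCP height of 148.

```bash
python3 -m creep '[{"dx":0.02,"dy":-0.08,"dz":0,"rx":0,"ry":0,"rz":0,"grip":-0.4},{"dx":0.04,"dy":-0.16,"dz":0,"rx":0,"ry":0,"rz":0,"grip":-0.4},{"dx":0.052,"dy":-0.2,"dz":0,"rx":0,"ry":0,"rz":0,"grip":-0.4},{"dx":0.052,"dy":-0.2,"dz":0,"rx":0,"ry":0,"rz":0,"grip":-0.4},{"dx":0.052,"dy":-0.2,"dz":-0.04,"rx":0,"ry":0,"rz":0,"grip":-0.4}]' && python3 -m creep '[{"dx":0,"dy":0,"dz":-0.05,"rx":0,"ry":0,"rz":0,"grip":-0.4},{"dx":0,"dy":0,"dz":-0.1,"rx":0,"ry":0,"rz":0,"grip":-0.4},{"dx":0,"dy":0,"dz":-0.15,"rx":0,"ry":0,"rz":0,"grip":-0.4},{"dx":0,"dy":0,"dz":-0.192,"rx":0,"ry":0,"rz":0,"grip":-0.4},{"dx":0,"dy":0,"dz":-0.192,"rx":0,"ry":0,"rz":0,"grip":-0.4}]'
```

```text
clock: 12.68
eef_pos: [537.2, 152.8, 224.9]
tool_rot: [3.139, -0.001, 1.843]
force: [0.0, 0.2, 0.3]
width: 60.2
gripper_force: 0.0
clock: 13.3
eef_pos: [535.3, 151.6, 146.3]
tool_rot: [-3.138, -0.0, 1.842]
force: [-0.2, 0.7, 1.1]
width: 60.1
gripper_force: 0.0
```

```bash
python3 -m creep '[{"dx":0,"dy":0,"dz":0,"rx":0,"ry":0,"rz":0,"grip":0},{"dx":0,"dy":0,"dz":0,"rx":0,"ry":0,"rz":0,"grip":0.3},{"dx":0,"dy":0,"dz":0,"rx":0,"ry":0,"rz":0,"grip":0.5},{"dx":0,"dy":0,"dz":0,"rx":0,"ry":0,"rz":0,"grip":0.6},{"dx":0,"dy":0,"dz":0,"rx":0,"ry":0,"rz":0,"grip":0.65}]'
```

```text
clock: 13.92
eef_pos: [537.1, 151.0, 148.4]
tool_rot: [3.141, -0.0, 1.841]
force: [-0.6, 0.6, 0.8]
width: 14.8
gripper_force: 0.2
```

```bash
python3 -m creep '[{"dx":0,"dy":0,"dz":0,"rx":0,"ry":0,"rz":0,"grip":0.8},{"dx":0,"dy":0,"dz":0,"rx":0,"ry":0,"rz":0,"grip":1},{"dx":0,"dy":0,"dz":0,"rx":0,"ry":0,"rz":0,"grip":1},{"dx":0,"dy":0,"dz":0,"rx":0,"ry":0,"rz":0,"grip":1},{"dx":0,"dy":0,"dz":0,"rx":0,"ry":0,"rz":0,"grip":1}]' && python3 -m creep '[{"dx":0,"dy":0,"dz":0.005,"rx":0,"ry":0,"rz":0,"grip":1},{"dx":0,"dy":0,"dz":0.01,"rx":0,"ry":0,"rz":0,"grip":1},{"dx":0,"dy":0,"dz":0.02,"rx":0,"ry":0,"rz":0,"grip":1},{"dx":0,"dy":0,"dz":0.03,"rx":0,"ry":0,"rz":0,"grip":1},{"dx":0,"dy":0,"dz":0.04,"rx":0,"ry":0,"rz":0,"grip":1}]'
```

```text
clock: 14.55
eef_pos: [537.4, 151.2, 148.5]
tool_rot: [3.14, -0.0, 1.841]
force: [1.7, 0.8, 5.2]
width: 13.5
gripper_force: 60.0
clock: 15.18
eef_pos: [536.7, 150.9, 164.4]
tool_rot: [-3.142, -0.0, 1.841]
force: [0.8, -1.0, -3.8]
width: 13.2
gripper_force: 58.6
```

The force of −3.8 N matches the weight of the loaded rack. I'll keep lifting gently.

```bash
python3 -m creep '[{"dx":0,"dy":0,"dz":0.02,"rx":0,"ry":0,"rz":0,"grip":1},{"dx":0,"dy":0,"dz":0.045,"rx":0,"ry":0,"rz":0,"grip":1},{"dx":0,"dy":0,"dz":0.075,"rx":0,"ry":0,"rz":0,"grip":1},{"dx":0,"dy":0,"dz":0.11,"rx":0,"ry":0,"rz":0,"grip":1},{"dx":0,"dy":0,"dz":0.145,"rx":0,"ry":0,"rz":0,"grip":1}]' && python3 -m creep '[{"dx":0,"dy":0,"dz":0.035,"rx":0,"ry":0,"rz":0,"grip":1},{"dx":0,"dy":0,"dz":0.07,"rx":0,"ry":0,"rz":0,"grip":1},{"dx":0,"dy":0,"dz":0.1,"rx":0,"ry":0,"rz":0,"grip":1},{"dx":0,"dy":0,"dz":0.125,"rx":0,"ry":0,"rz":0,"grip":1},{"dx":0,"dy":0,"dz":0.14,"rx":0,"ry":0,"rz":0,"grip":1}]' && python3 -m creep '[{"dx":0,"dy":0,"dz":0,"rx":0,"ry":0,"rz":0,"grip":1},{"dx":0,"dy":0,"dz":0,"rx":0,"ry":0,"rz":0,"grip":1},{"dx":0,"dy":0,"dz":0,"rx":0,"ry":0,"rz":0,"grip":1},{"dx":0,"dy":0,"dz":0,"rx":0,"ry":0,"rz":0,"grip":1},{"dx":0,"dy":0,"dz":0,"rx":0,"ry":0,"rz":0,"grip":1}]'
python3 - <<'E'
from h import *
q=get_image('scene')[:,:,::-1].copy();w=get_image('wrist')[:,:,::-1]
cs=get_calibration('scene');print('underside ends predicted',[proj(cs,(536.7-.266*t,151+.964*t,129)) for t in(-109,109)])
cv2.imwrite('pics/f.png',np.hstack([cv2.resize(q[90:240,220:420],(400,300)),cv2.resize(w,(400,300))]))
E
```

```text
clock: 15.8
eef_pos: [536.9, 151.0, 223.3]
tool_rot: [3.141, -0.0, 1.841]
force: [0.0, 0.3, -5.0]
width: 13.2
gripper_force: 58.6
clock: 16.42
eef_pos: [536.9, 151.0, 278.7]
tool_rot: [3.141, -0.0, 1.841]
force: [-0.2, 0.7, -4.2]
width: 13.3
gripper_force: 58.6
clock: 17.05
eef_pos: [536.7, 151.0, 278.0]
tool_rot: [-3.141, -0.0, 1.841]
force: [0.0, -0.5, -4.6]
width: 13.1
gripper_force: 58.6
underside ends predicted [array([280.30155238, 197.29948386]), array([366.9621171 , 171.91206284])]
```

View pics/f.png

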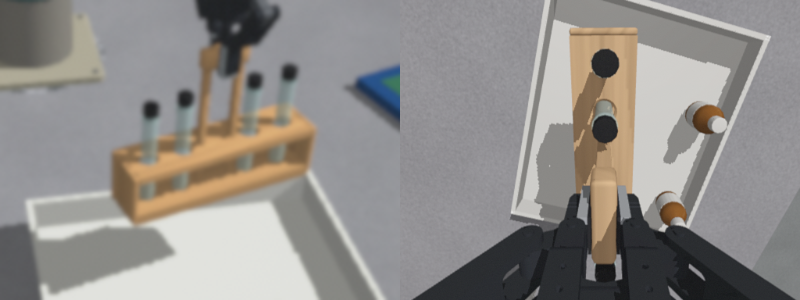

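The rack is in the air with all four tubes in it, its underside at about 133 mm. Before handing in, I'll check it is level by comparing the stoppers with their predicted pixels.

Run:
```python
from h import *
cs=get_calibration('scene');q=get_image('scene')[:,:,::-1]
k=cv2.inRange(cv2.cvtColor(np.ascontiguousarray(q),cv2.COLOR_BGR2HSV),(0,0,0),(180,255,62))[115:155,285:375]
_,_,st,ce=cv2.connectedComponentsWithStats(k);print([(ce[i]+[285,115]).round(1).tolist() for i in range(1,len(st)) if st[i,4]>12])
for n,x,y in(('a',557.7,74.1),('b',547.8,111.7),('c',525.9,189.1),('d',516,228.7)): print(n,proj(cs,(x,y,257)).round(1))
```

```text
[[335.9, 120.2], [364.2, 126.4], [347.3, 130.6], [313.2, 139.7], [294.4, 143.7]]
a [294.9 143.9]
b [312.5 139.5]
c [347.2 130.5]
d [364.4 126.4]
```

The stoppers match a level rack to within 1 pixel, so I'm handing in.

```bash
python3 -c "
from cell import ctrl
s=ctrl.read_state();print(s['eef_pos'],s['gripper_force']);print(ctrl.finish_job())"
```

```text
[536.77696115 150.95224705 278.07703129] 58.57209920883179
the job is handed in; nothing more can be done
None
```

The job is handed in at about 17 s: tube_d is seated in the rack's end hole, and the arm is holding the rack level by its handle with all four tubes in it, its underside about 133 mm above the bench.

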